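# Seal the vacuum bread keeper

### The job

Put the bread away: swing the bread keeper's lid shut, then press down all four sections of its rim, one after another, until the seal is fully seated all round. Then slide the child-lock tab on the lid all the way aside, press the pump button it was covering right down and let it come back up, leaving the tab aside. Leave the crockery and other things around it where they are.

Things in the scene. Friction and masses are not known exactly. Their poses are not given: they have to be found in the camera images.
- tub: grey rectangular bread keeper, 190 (x) x 170 (y) x 100 mm high, standing immovably on the table. Origin: centre of its underside; z up. The lid's hinge line is parallel to its x axis, at y = +90 mm, z = 100 mm
- lid (a joint): hinge of the white lid, rad: 0 = shut (lid flat on the tub), growing as its free (-y) edge swings up and over to +y. Stiff and damped: it stays where it is left when well open, takes under about 3 N at the lip to swing shut, and below about 0.8 rad slowly sinks shut by itself. When shut it lies in the tub's frame with its panel (150 x 130 mm) centred on the tub's axis, panel top at z = 108 mm
- lip (a point): outer-face centre of the lid's plain flat lip, 80 mm along x, sticking out 38 mm beyond the rim at the free edge, 7 mm thick; the point is 206 mm from the hinge line (7 mm above it with the lid shut, at tub x 0, y -116, z 107 mm). Its z axis is the outward normal of the lid's outer face, its x axis is the tub's x
- rim_free (a joint): stiff section of the lid's rim along the free edge (the lip's side, -y of the tub), 200 x 24 mm; it presses straight down by itself, anywhere along it. m: 0 = standing proud, 0.008 = fully seated on the gasket, against a firm stop. Takes 5 to 6 N to move and stays where it is left
- rim_free_top (a point): centre of that rim section's top face; with the lid shut its z is 120 mm above the table when proud, 112 mm when seated
- rim_hinge (a joint): stiff section of the lid's rim along the hinge edge (+y of the tub), 200 x 24 mm; it presses straight down by itself, anywhere along it. m: 0 = standing proud, 0.008 = fully seated on the gasket, against a firm stop. Takes 5 to 6 N to move and stays where it is left
- rim_hinge_top (a point): centre of that rim section's top face; with the lid shut its z is 120 mm above the table when proud, 112 mm when seated
- rim_near (a joint): stiff section of the lid's rim along the -x edge of the tub, 24 x 130 mm; it presses straight down by itself, anywhere along it. m: 0 = standing proud, 0.008 = fully seated on the gasket, against a firm stop. Takes 5 to 6 N to move and stays where it is left
- rim_near_top (a point): centre of that rim section's top face; with the lid shut its z is 120 mm above the table when proud, 112 mm when seated
- rim_far (a joint): stiff section of the lid's rim along the +x edge of the tub, 24 x 130 mm; it presses straight down by itself, anywhere along it. m: 0 = standing proud, 0.008 = fully seated on the gasket, against a firm stop. Takes 5 to 6 N to move and stays where it is left
- rim_far_top (a point): centre of that rim section's top face; with the lid shut its z is 120 mm above the table when proud, 112 mm when seated
- tab (a joint): child-lock tab, a white sliding plate 64 (x) x 66 (y) x 5 mm on the lid that covers the pump button. m: 0 = right over the button, 0.064 = fully aside (slides along the tub's +x). Takes about 2 N, stays where it is left
- ridge_top (a point): top centre of the tab's upright ridge, which is 10 (x) x 56 (y) mm and 16 mm high above the tab's plate, over the plate's middle; with the lid shut 141.5 mm above the table, the plate's top at 125.5 mm. x axis = sliding direction
- pump (a joint): round grey pump button under the tab, 40 mm across. m: 0 = up, 0.008 = fully down against a stop; a spring (about 5 N when fully down) brings it back up
- pump_top (a point): centre of the button's top face; with the lid shut 118 mm above the table when up, at tub x = -35 mm, y = 0
- plate: white plate, 170 mm across, 20 mm high, a bystander; origin at the centre of its underside
- mug: white mug, 80 mm across, 90 mm high, a bystander; origin at the centre of its underside
- jam: amber jam jar with steel lid, 68 mm across, 85 mm high, a bystander; origin at the centre of its underside
- can: metal can with a pale label, 72 mm across, 100 mm high, a bystander; origin at the centre of its underside
- tongs: steel serving tongs lying flat, 200 mm long, 22 mm high, a bystander; origin at the centre of its underside
- bowl: white bowl, 120 mm across, 50 mm high, a bystander; origin at the centre of its underside
- spoon: spoon with a wooden handle lying flat, 170 mm long, a bystander; origin at the centre of its underside

How it is judged:
By the outcome, as a careful person would: the job done as asked, in the order asked, and still so for the second after the job is handed in, with the robot touching nothing.
It also fails if it takes over 64 s, if anything falls off the work surface, if the arm or the gripper's body presses on something with over 40 N, if the wrist force passes 120 N, or if a joint passes its speed limit or range.

### The arm

A 7-joint arm with a two-finger parallel gripper is mounted at the origin on the work surface. World frame = base frame: x ahead of the robot, y to its left, z up, the work surface at z = 0. Lengths are in m, angles in rad, forces in N, time in s.
With the tool pointing down it reaches from about 0.425 to 0.925 m from the base axis. Payload 6.8 kg.
Tool frame: the origin (TCP) lies midway between the tips of the shut fingers; the grasp point (between the pads) lies 19 mm behind it; z points along the fingers, y is the line along which they close (so a half turn about z gives the same grasp; the last joint's range is limited). The gripper opens to 88 mm and grips with 3 to 60 N. Pads are 20 mm wide; open, the fingers measure 115 mm over their backs; the gripper's body (75 mm by 178 mm) begins 61 mm behind the grasp point.
Start: joints at [-1.393, 0.477, 0.022, 1.555, -0.011, 1.109, -0.083], TCP at [0.19, 0.648, 0.223] pointing down, gripper open.
Joint ranges: [-2.96, 2.96], [-0.34, 2.1], [-1.41, 1.46], [0.24, 2.44], [-1.37, 4.51], [0.17, 1.92], [-2.96, 2.96]. Speed limits (rad/s): [2.39, 2.39, 3.14, 3.14, 3.14, 3.14, 3.14].

### API

Orientations are given as a unit quaternion [x, y, z, w].
In Python, from bench import r gives the robot as it stands. The module is installed in compiled form; this text tells all that it offers.
- The arm moves only by the tool arm_command, never from a script. Its arguments are lists of equal length, an entry for each row: "translation": the shift along the tool's x, y, z in units of 3 cm (1.0 is 3 cm), a list of three; "angular": the turn, a rotation vector about the tool's x, y, z in units of 0.08 rad (1.0 is 0.08 rad), a list of three. In form: {"translation": [[dx, dy, dz], ...], "angular": [[ax, ay, az], ...]}. A call has 1 to 8 rows; each row shifts and turns the commanded pose from where the row before left it, along the tool's axes as they then stand; what a row does not reach is not made up. A row lasts 1/10 s, in which the tool goes at most 50 mm and 8.59 degrees, less where a joint would pass 70% of its speed; a pose out of reach is approached as far as the arm can. A call with a number of a shift or a turn outside -1 to 1 is refused whole. A call with a gripper value outside its range is refused whole. "claw" is the closure, from -1 (fully open) to 1 (shut), set as the call begins (left out, the last holds). The fingers move at their own pace and stop on an object; the grip force is fixed at half the most. Time passes only in rows, so rows that do not move let the fingers close. It gives the time, the measured TCP pose, the force, the opening and the grip force at its end, in the units of the state.
- r.state(): the state, without advancing time (a new reading comes with each control period).
- r.read_camera(name): name is "scene" or "top" or "wrist"; returns a dict with "color" (480x640x3 uint8, red, green, blue), "z_map" (480x640 float32, m along the optical axis (not along the pixel's ray), 0 where there is no reading), "fx", "fy", "cx", "cy" (pixels), "origin" and "attitude" of the camera in the world; the wrist camera has in their place "T_tool_cam" (4x4, takes a point from camera to tool coordinates, whose origin is the TCP and whose axes are the flange's). Camera axes: x right, y up, looking along -z (the intrinsics and any distortion apply to the point x, -y, -z); pixel columns grow to the right and rows downward; lengths in m; the calibration is good to about 2 mm. A picture is of the moment at which its call begins: read the wrist's pose just before it.
- r.job_done(): hands the job in; it is judged then, once.
The state is a dict: "time_s": time; "q": joint angles; "joint_velocities": joint speeds; "tau": joint torques, N m; "eef_pos": TCP position; "tool_rot": TCP orientation; "ft_force": force on the tool from outside, world axes, zero at the start; "wrist_torque": the same for the moment, N m; "finger_gap": opening from 0.0 (shut) to 1.0 (fully open); "grip_force": force on a finger pad.
Only numpy, scipy, OpenCV 4.12 (cv2) and the standard library are available. Lean on these libraries where they do the work, as an engineer would, in place of code of your own. Each camera call takes 0.05 s, during which the arm holds its last target. There are 200 camera calls.

## Working session

There is one attempt and no reset: what is moved stays moved. The work goes in short steps, Python scripts to look and compute and a tool call to move; the robot and the scene stay as the last step left them, time stands still between calls to the robot, and variables do not carry over. Pictures are saved under pics/ and viewed, at most 10 in all, crops included, and the job is handed in when it is done.

Besides the shell and the picture viewer there is one more tool, called after "Emit:" as a command line: name --argument value ..., lists and objects as JSON in quotes. arm_command: Moves the arm, as the interface text tells. Shifts and turns lie within -1 to 1; 1 stands for 3 cm of shift or 0.08 rad of turn. Its arguments: {"type":"object","properties":{"translation":{"type":"array"},"angular":{"type":"array"},"claw":{"type":"number"}},"required":["translation","angular"]}

```bash
mkdir -p pics
cat > h.py <<'E'
import numpy as np, cv2
from scipy.spatial.transform import Rotation as R
from bench import r
def cam(n):
    s=r.state(); c=r.read_camera(n)
    if n=="wrist":
        T=np.eye(4);T[:3,:3]=R.from_quat(s["tool_rot"]).as_matrix();T[:3,3]=s["eef_pos"];c["M"]=T@np.array(c["T_tool_cam"])
    else:
        a=np.array(c["attitude"]);M=np.eye(4);M[:3,:3]=R.from_quat(a).as_matrix() if a.size==4 else a.reshape(3,3);M[:3,3]=c["origin"];c["M"]=M
    return c
def pts(c):
    z=c["z_map"];v,u=np.mgrid[:480,:640]
    p=np.stack([(u-c["cx"])/c["fx"]*z,-(v-c["cy"])/c["fy"]*z,-z],-1)
    w=p@c["M"][:3,:3].T+c["M"][:3,3]; w[z==0]=np.nan
    return w
def save(c,n): cv2.imwrite("pics/"+n,c["color"][...,::-1])
E
python3 - <<'E'
from h import *
for n in["scene","top"]:
    c=cam(n);save(c,n+"1.png");print({k:c[k] for k in c if k not in("color","z_map")})
    np.save(n+"1.npy",pts(c))
print(r.state())
E
```

```text
{'fx': 496.6888819375479, 'fy': 496.6888819375479, 'cx': 318.2264541336125, 'cy': 242.49246096529225, 'origin': array([ 1.43674486, -0.4073953 ,  0.84528977]), 'attitude': array([0.36886165, 0.22630383, 0.46160507, 0.77436969]), 'M': array([[ 0.47141467, -0.54795635,  0.69102247,  1.43674486],
       [ 0.88185556,  0.30172368, -0.36234458, -0.4073953 ],
       [-0.00994883,  0.78019655,  0.62545532,  0.84528977],
       [ 0.        ,  0.        ,  0.        ,  1.        ]])}
{'fx': 563.9783895580864, 'fy': 563.9783895580864, 'cx': 324.88933129435395, 'cy': 241.98024355496327, 'origin': array([0.40178516, 0.05582813, 1.39388134]), 'attitude': array([ 0.0493506 , -0.06385791, -0.69535042,  0.71412498]), 'M': array([[ 0.02481993,  0.98683135, -0.15983697,  0.40178516],
       [-0.99943705,  0.02810463,  0.01832226,  0.05582813],
       [ 0.02257314,  0.15929223,  0.98697337,  1.39388134],
       [ 0.        ,  0.        ,  0.        ,  1.        ]])}
{'time_s': 0.1, 'q': array([-1.39311271,  0.47770348,  0.0223272 ,  1.55629216, -0.01148764,
        1.1092987 , -0.08310749]), 'joint_velocities': array([-3.69186735e-04, -3.39151032e-04,  3.95864888e-04, -1.37002001e-03,
        2.91410698e-04, -9.29947605e-05, -5.32426212e-04]), 'tau': array([ 4.41192911e-03, -5.84086204e+01,  1.53950527e+00, -2.73307103e+01,
       -5.42817148e-02,  1.30853549e-02,  8.94878599e-05]), 'eef_pos': array([0.19014639, 0.64712738, 0.22181353]), 'tool_rot': array([ 1.42389966e-01,  9.89810325e-01, -7.84992630e-04, -5.38424907e-05]), 'ft_force': array([ 0.69403846, -0.2106924 ,  0.84250313]), 'wrist_torque': array([-0.03174482,  0.01132652,  0.03637131]), 'grip_force': 0.0, 'finger_gap': 0.9994120245425168}
```

View pics/scene1.png

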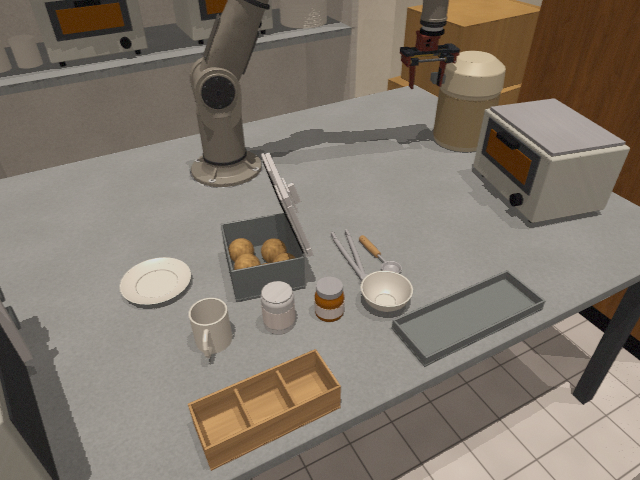

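View pics/top1.png

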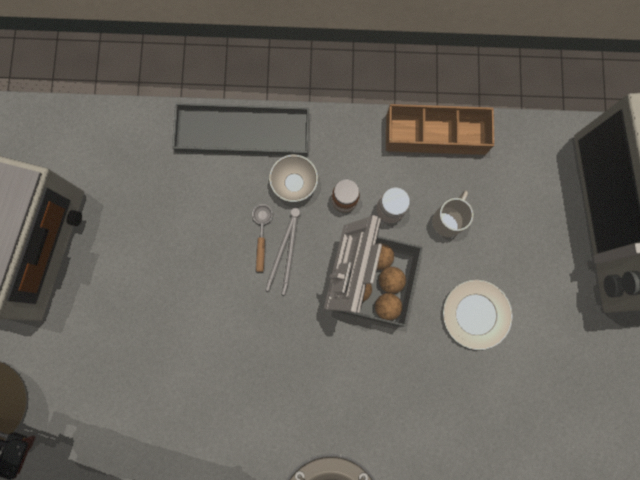

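The scene picture shows the tub around (265,260) with its lid standing open. In the top picture the tub is at about (375,275), with the hinge on its left (world +y). The can is at (395,205), the jam jar at (346,195) and the tongs at (285,250). Next I'll measure the tub and lid.

Run:
```python
from h import *
for n in["scene","top"]:
    w=np.load(n+"1.npy"); 
    reg=(w[...,0]>.3)&(w[...,0]<.65)&(w[...,1]>-.2)&(w[...,1]<.15)
    im=cv2.imread(f"pics/{n}1.png")
    m=reg&(w[...,2]>.09)&(w[...,2]<.106)
    m=m&(im.max(-1)<110)
    k,l,st,_=cv2.connectedComponentsWithStats(m.astype(np.uint8))
    for i in range(1,k):
        if st[i,4]>60: 
            p=w[l==i]; print(n,i,st[i],p.min(0).round(3),p.max(0).round(3),cv2.minAreaRect((p[:,:2]*1000).astype(np.float32)), np.median(p[:,2]))
    m2=reg&(w[...,2]>.125)&(w[...,1]>-.15)
    k,l,st,_=cv2.connectedComponentsWithStats(m2.astype(np.uint8))
    for i in range(1,k):
        if st[i,4]>100:
            p=w[l==i];c=p.mean(0);u,s,v=np.linalg.svd(p-c,full_matrices=False)
            print("lid",n,st[i],c.round(3),p.min(0).round(3),p.max(0).round(3),v.round(3).tolist(),(s/np.sqrt(len(p))).round(4))
# scene tall and tub walls
    cv2.imwrite(f"pics/z{n}.png",cv2.resize(im[130:320,190:350] if n=="scene" else im[170:350,240:500],None,fx=3,fy=3))
```

```text
scene 1 [222 213  82  62 491] [ 0.428 -0.194  0.09 ] [0.645 0.006 0.102] ((535.5068359375, -93.20130157470703), (169.6304473876953, 195.01441955566406), 78.03145599365234) 0.09512327288460976
lid scene [ 262  153   47   97 1260] [ 0.588 -0.043  0.233] [ 0.448 -0.076  0.125] [0.65  0.02  0.312] [[0.871, -0.088, -0.484], [0.392, -0.471, 0.791], [0.297, 0.878, 0.375]] [0.0601 0.0451 0.0088]
top 1 [344 236  78  90 439] [ 0.425 -0.193  0.09 ] [ 0.629 -0.016  0.106] ((530.939208984375, -105.97545623779297), (141.92210388183594, 191.5401153564453), 77.36167907714844) 0.09839692780927445
lid top [ 326  215   55   97 3342] [ 0.545 -0.029  0.23 ] [ 0.447 -0.076  0.125] [0.65  0.026 0.314] [[-0.896, 0.05, 0.441], [0.387, -0.397, 0.832], [-0.217, -0.916, -0.337]] [0.0569 0.0542 0.007 ]
```

View pics/ztop.png

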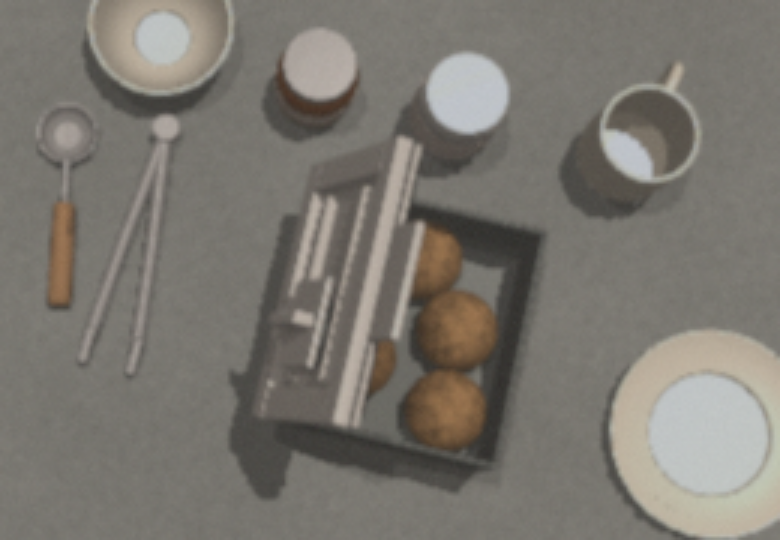

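View pics/zscene.png

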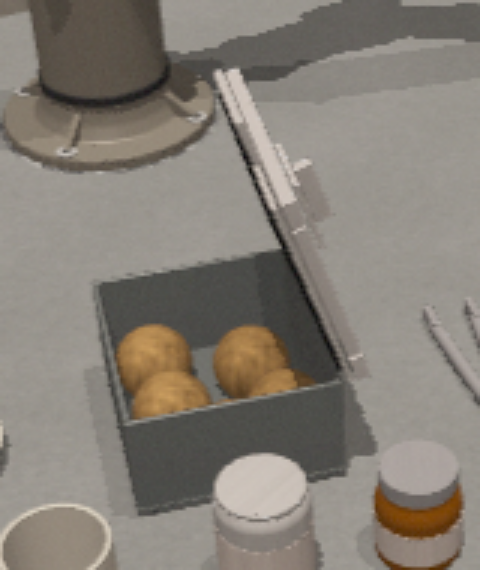

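The crop shows the tub turned about -12° from world x, with the lid past vertical. Next comes the lid's profile in the tub frame.

Run:
```python
from h import *
a=np.radians(-12.2);X=np.array([np.cos(a),np.sin(a)]);Y=np.array([-X[1],X[0]])
c0=np.array([.5355,-.0932])
# refine tub from edge points
for n in["scene","top"]:
    w=np.load(n+"1.npy"); d=w[...,:2]-c0; t=np.stack([d@X,d@Y,w[...,2]],-1)
    z=t[...,2]
    wall=(abs(z-.098)<.004)&(abs(t[...,0])<.11)&(abs(t[...,1])<.1)
    f=wall&(t[...,1]<-.075)&(abs(t[...,0])<.08); 
    if f.sum()>10: print(n,"free wall",f.sum(),np.percentile(t[f][:,1],[2,50,98]).round(4),"slope",np.polyfit(t[f][:,0],t[f][:,1],1))
    for s in(-1,1):
        f=wall&(s*t[...,0]>.085)&(t[...,1]<.05)&(t[...,1]>-.075)
        if f.sum()>10: print(n,"x wall",s,f.sum(),np.percentile(t[f][:,0],[2,50,98]).round(4),"slope",np.polyfit(t[f][:,1],t[f][:,0],1))
    m=(abs(t[...,0])<.03)&(t[...,1]>-.1)&(t[...,1]<.18)&(z>.11)
    p=t[m]
    for lo in np.arange(.11,.33,.015):
        q=p[(p[:,2]>=lo)&(p[:,2]<lo+.015)]
        if len(q): print(n,round(lo,3),len(q),np.percentile(q[:,1],[2,50,98]).round(3))
```

```text
scene free wall 89 [-0.0849 -0.0825 -0.08  ] slope [ 0.00154496 -0.08251309]
scene x wall -1 123 [-0.098  -0.0921 -0.0874] slope [-0.00069161 -0.09209292]
scene x wall 1 153 [0.0887 0.0928 0.0969] slope [-0.00296506  0.09261215]
scene 0.155 8 [0.092 0.094 0.103]
scene 0.17 39 [0.088 0.098 0.109]
scene 0.185 40 [0.083 0.094 0.103]
scene 0.2 40 [0.079 0.088 0.1  ]
scene 0.215 40 [0.074 0.079 0.096]
scene 0.245 11 [0.037 0.049 0.051]
scene 0.26 64 [0.036 0.045 0.056]
scene 0.275 43 [0.044 0.052 0.055]
scene 0.29 2 [0.035 0.037 0.038]
scene 0.305 46 [0.027 0.029 0.033]
top free wall 141 [-0.0842 -0.0813 -0.0789] slope [ 1.77170959e-05 -8.14316151e-02]
top x wall -1 99 [-0.0969 -0.0946 -0.092 ] slope [-0.00271835 -0.09457137]
top x wall 1 77 [0.0875 0.0901 0.0931] slope [-0.00906819  0.09000814]
top 0.11 65 [0.092 0.103 0.107]
top 0.125 55 [0.09  0.098 0.102]
top 0.14 6 [0.085 0.087 0.09 ]
top 0.155 76 [0.077 0.085 0.098]
top 0.17 44 [0.072 0.076 0.098]
top 0.185 77 [0.069 0.072 0.098]
top 0.2 45 [0.069 0.083 0.1  ]
top 0.215 173 [0.061 0.067 0.087]
top 0.23 3 [0.065 0.069 0.077]
top 0.245 21 [0.06  0.061 0.062]
top 0.26 151 [0.044 0.056 0.061]
top 0.275 198 [0.039 0.047 0.057]
top 0.29 89 [0.032 0.037 0.04 ]
top 0.305 116 [0.028 0.031 0.035]
```

Emit:
arm_command --translation '[[0, -0.2, -0.5], [-0.3, -0.7, -0.5], [-0.5, -0.9, -0.5], [-0.5, -0.9, -0.5], [-0.5, -0.9, -0.4]]' --angular '[[0, 0, 0], [0, 0, 0], [0, 0, 0], [0, 0, 0], [0, 0, 0]]' --claw 1

```text
time_s: 0.6
eef_pos: [0.2119, 0.5275, 0.2965]
tool_rot: [0.142, 0.99, 0.001, 0.0]
ft_force: [-0.0, 0.3, -0.3]
finger_gap: 0.583
grip_force: 0.0
```

```bash
cat > go.py <<'E'
import sys
from h import *
a=np.radians(-12.2);X=np.array([np.cos(a),np.sin(a),0]);Y=np.array([-X[1],X[0],0]);B=np.stack([X,Y,[0,0,1]],1);C=np.array([.5355,-.0932,0])
if __name__=="__main__":
    s=r.state();p=s["eef_pos"];M=R.from_quat(s["tool_rot"]).as_matrix()
    print("tub",(B.T@(p-C)).round(4),"F",np.round(B.T@s["ft_force"],1),"q",s["q"].round(2),s["time_s"])
    D=np.eye(3);D[:,0]=-X;D[:,1]=Y;D[:,2]=[0,0,-1]
    print("turn units",(R.from_matrix(M.T@D).as_rotvec()/.08).round(2))
    for t in sys.argv[1:]:
        g=np.array(eval(t)); w=C+B@g; print(t,"tool units now",(M.T@(w-p)/.03).round(2),"world",w.round(3))
E
python3 go.py "(0,.12,.29)"
```

```text
tub [-0.4475  0.5383  0.2965] F [-0.1  0.3 -0.3] q [-1.33  0.24  0.04  1.73 -0.01  1.17 -0.  ] 0.6
turn units [ 0.02  0.   -0.91]
(0,.12,.29) tool units now [-15.89 -12.82   0.2 ] world [0.561 0.024 0.29 ]
```

Emit:
arm_command --translation '[[0, 0, 0], [-0.6, -0.55, 0], [-0.93, -0.87, 0], [-0.93, -0.87, 0], [-0.93, -0.87, 0], [-0.93, -0.87, 0], [-0.93, -0.87, 0], [-0.93, -0.87, 0]]' --angular '[[0, 0, -0.91], [0, 0, 0], [0, 0, 0], [0, 0, 0], [0, 0, 0], [0, 0, 0], [0, 0, 0], [0, 0, 0]]'

```text
time_s: 1.4
eef_pos: [0.3568, 0.3188, 0.2957]
tool_rot: [0.106, 0.994, 0.001, 0.0]
ft_force: [-0.6, -0.3, 0.9]
finger_gap: 0.003
grip_force: 0.0
```

Emit:
arm_command --translation '[[-0.93, -0.87, 0], [-0.93, -0.87, 0], [-0.93, -0.87, 0], [-0.93, -0.87, 0], [-0.93, -0.87, 0], [-0.93, -0.87, 0], [-0.93, -0.87, 0], [-0.6, -0.5, 0]]' --angular '[[0, 0, 0], [0, 0, 0], [0, 0, 0], [0, 0, 0], [0, 0, 0], [0, 0, 0], [0, 0, 0], [0, 0, 0]]'

```text
time_s: 2.2
eef_pos: [0.5239, 0.079, 0.2958]
tool_rot: [0.108, 0.994, 0.0, 0.001]
ft_force: [0.2, 0.4, -0.1]
finger_gap: 0.005
grip_force: 0.0
```

```bash
python3 go.py "(0,.12,.29)" "(0,.06,.29)"
```

```text
tub [-0.0478  0.1658  0.2958] F [ 0.1  0.4 -0.1] q [-0.66  0.17  0.45  1.84 -0.08  1.15  1.18] 2.2
turn units [ 0.01  0.02 -0.04]
(0,.12,.29) tool units now [-1.6  -1.52  0.2 ] world [0.561 0.024 0.29 ]
(0,.06,.29) tool units now [-1.6  -3.52  0.19] world [ 0.548 -0.035  0.29 ]
```

Emit:
arm_command --translation '[[-0.8, -0.84, 0.1], [-0.8, -0.84, 0.1], [0, -0.84, 0], [0, -0.84, 0], [0, -0.4, 0.02], [0, -0.4, 0.02], [0, -0.4, 0.02], [0, -0.4, 0.02]]' --angular '[[0, 0, 0], [0, 0, 0], [0, 0, 0], [0, 0, 0], [0, 0, 0], [0, 0, 0], [0, 0, 0], [0, 0, 0]]'

```text
time_s: 3.0
eef_pos: [0.5384, -0.0729, 0.2863]
tool_rot: [0.105, 0.994, 0.0, 0.0]
ft_force: [-0.3, 2.2, 0.0]
finger_gap: 0.007
grip_force: 0.7
```

Emit:
arm_command --translation '[[0, -0.4, 0.2], [0, -0.4, 0.23], [0, -0.4, 0.23], [0, -0.36, 0.28], [0, -0.36, 0.3], [0, -0.36, 0.3], [0, -0.3, 0.36], [0, -0.3, 0.36]]' --angular '[[0, 0, 0], [0, 0, 0], [0, 0, 0], [0, 0, 0], [0, 0, 0], [0, 0, 0], [0, 0, 0], [0, 0, 0]]'

```text
time_s: 3.8
eef_pos: [0.5198, -0.1588, 0.2174]
tool_rot: [0.106, 0.994, -0.0, -0.0]
ft_force: [0.1, 0.6, -0.0]
finger_gap: 0.002
grip_force: 0.2
```

```bash
python3 go.py "(0,-.0809,.2087)" "(0,-.1018,.1708)" "(0,-.1137,.129)"
python3 - <<'E'
from h import *
save(cam("scene"),"s2.png")
E
```

```text
tub [-0.0015 -0.0674  0.2174] F [-0.   0.7 -0. ] q [-0.28  0.29  0.57  1.91 -0.19  0.99  1.73] 3.8
turn units [-0.   -0.01 -0.  ]
(0,-.0809,.2087) tool units now [-0.05 -0.45  0.29] world [ 0.518 -0.172  0.209]
(0,-.1018,.1708) tool units now [-0.05 -1.15  1.55] world [ 0.514 -0.193  0.171]
(0,-.1137,.129) tool units now [-0.05 -1.54  2.95] world [ 0.511 -0.204  0.129]
```

View pics/s2.png

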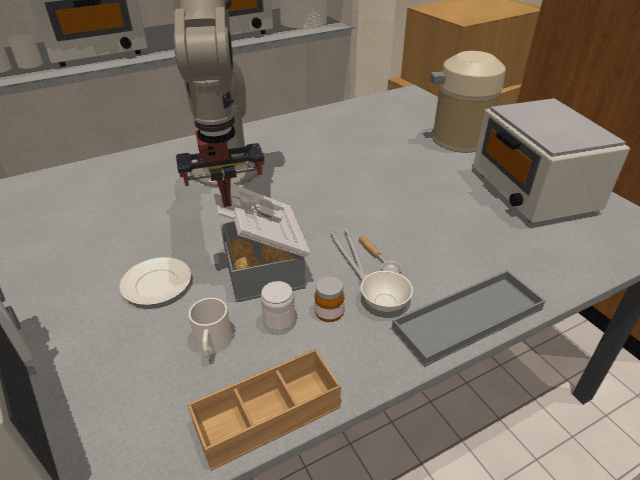

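The scene shows the lid at about 0.5 rad, with the fingertips at (225,205) on the lip. I'll carry on down the arc.

Emit:
arm_command --translation '[[0, -0.45, 0.3], [0, -0.24, 0.4], [0, -0.24, 0.42], [0, -0.22, 0.44], [0, -0.15, 0.45], [0, -0.13, 0.48], [0, -0.11, 0.48], [0, -0.06, 0.35]]' --angular '[[0, 0, 0], [0, 0, 0], [0, 0, 0], [0, 0, 0], [0, 0, 0], [0, 0, 0], [0, 0, 0], [0, 0, 0]]'

```text
time_s: 4.65
eef_pos: [0.5095, -0.2049, 0.1172]
tool_rot: [0.106, 0.994, 0.0, -0.001]
ft_force: [0.2, 0.8, -0.5]
finger_gap: 0.006
grip_force: 0.0
```

Emit:
arm_command --translation '[[0, 0, 0.2], [0, 0, 0.15], [0, 0, 0], [0, 0, 0]]' --angular '[[0, 0, 0], [0, 0, 0], [0, 0, 0], [0, 0, 0]]'

```text
time_s: 5.05
eef_pos: [0.5103, -0.2048, 0.1087]
tool_rot: [0.106, 0.994, 0.0, 0.0]
ft_force: [-0.8, -0.5, 0.6]
finger_gap: 0.002
grip_force: 0.0
```

```bash
python3 go.py "(0,-.1137,.14)" "(0,-.085,.14)"
```

```text
tub [-0.001  -0.1144  0.1087] F [-0.7 -0.7  0.6] q [-0.13  0.45  0.51  1.99 -0.31  0.78  1.92] 5.05
turn units [0.   0.01 0.  ]
(0,-.1137,.14) tool units now [-0.03  0.02 -1.04] world [ 0.511 -0.204  0.14 ]
(0,-.085,.14) tool units now [-0.03  0.98 -1.04] world [ 0.518 -0.176  0.14 ]
```

Emit:
arm_command --translation '[[0, 0, -0.8], [0, 0.5, -0.9], [0, 0.5, -0.8], [0, 0, 0]]' --angular '[[0, 0, 0], [0, 0, 0], [0, 0, 0], [0, 0, 0]]'

```text
time_s: 5.45
eef_pos: [0.5192, -0.174, 0.1867]
tool_rot: [0.105, 0.994, 0.001, 0.003]
ft_force: [-0.3, 0.4, -0.9]
finger_gap: 0.002
grip_force: 0.0
```

```bash
python3 go.py "(0,-.085,.125)"
python3 - <<'E'
from go import *
c=cam("wrist");save(c,"w3.png");c2=cam("top");w0=pts(c)
for n,w in(("wrist",w0),("top",pts(c2)),("scene",pts(cam("scene")))):
    t=(w-C)@B
    for nm,(x,y) in dict(lip=(0,-.118),lipL=(.025,-.118),free=(.05,-.085),freeL=(-.05,-.085),hinge=(0,.085),near=(-.088,0),far=(.088,0),panel=(.05,.04),tabp=(-.055,0),ridge=(-.035,0)).items():
        m=(abs(t[...,0]-x)<.004)&(abs(t[...,1]-y)<.006)&(t[...,2]<.2)
        print(n,nm,m.sum(),np.median(t[m][:,2]).round(4) if m.any() else None)
    rm=(abs(t[...,2]-.1415)<.004)&(abs(t[...,0])<.06)&(abs(t[...,1])<.05)
    if rm.sum()>10: print(n,"ridge top",t[rm].mean(0).round(4),np.ptp(t[rm],axis=0).round(3))
    rm=(abs(t[...,2]-.12)<.005)&(abs(t[...,0])<.12)&(abs(t[...,1])<.115)
    if rm.sum()>10: print(n,"rim ext",np.percentile(t[rm],[1,99],axis=0).round(4))
E
```

```text
tub [ 0.0012 -0.0824  0.1867] F [-0.3  0.4 -0.9] q [-0.24  0.34  0.56  1.93 -0.23  0.93  1.79] 5.45
turn units [0.02 0.08 0.04]
(0,-.085,.125) tool units now [ 0.05 -0.09  2.06] world [ 0.518 -0.176  0.125]
wrist lip 232 0.1072
wrist lipL 217 0.1073
wrist free 22 0.119
wrist freeL 304 0.119
wrist hinge 200 0.1178
wrist near 362 0.1178
wrist far 1 0.118
wrist panel 136 0.1091
wrist tabp 335 0.1257
wrist ridge 497 0.1407
wrist ridge top [-0.0333 -0.0015  0.1412] [0.01  0.056 0.006]
wrist rim ext [[-0.1014 -0.0897  0.1153]
 [ 0.0937  0.0875  0.1249]]
top lip 0 None
top lipL 0 None
top free 0 None
top freeL 16 0.1185
top hinge 22 0.1164
top near 20 0.117
top far 20 0.118
top panel 18 0.1095
top tabp 18 0.1248
top ridge 25 0.139
top ridge top [-0.0324  0.0007  0.1416] [0.01  0.056 0.008]
top rim ext [[-0.1008 -0.0876  0.1151]
 [ 0.0968  0.0897  0.1248]]
scene lip 23 0.1032
scene lipL 25 0.0038
scene free 17 0.1162
scene freeL 14 0.117
scene hinge 9 0.1167
scene near 12 0.1179
scene far 38 0.0813
scene panel 7 0.1065
scene tabp 3 0.126
scene ridge 8 0.1393
scene ridge top [-0.0303 -0.0012  0.1401] [0.016 0.055 0.005]
scene rim ext [[-0.099  -0.089   0.1151]
 [ 0.0999  0.0888  0.1248]]
```

View pics/w3.png

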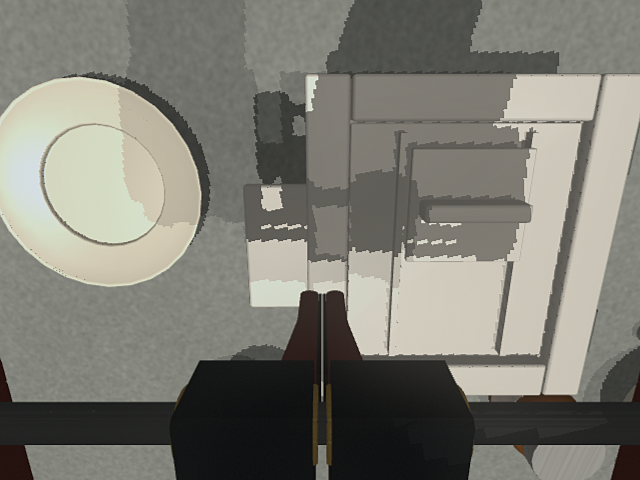

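The wrist view shows the lid shut: the lip is at (275,245), all the rims are proud, and the ridge is at (475,212). Now the free rim.

Emit:
arm_command --translation '[[0, 0.15, 0.7], [0, 0, 0.9], [0, 0, 0.55], [0, 0, 0.12], [0, 0, 0.12], [0, 0, 0.12], [0, 0, 0.05], [0, 0, 0]]' --angular '[[0, 0, 0], [0, 0, 0], [0, 0, 0], [0, 0, 0], [0, 0, 0], [0, 0, 0], [0, 0, 0], [0, 0, 0]]'

```text
time_s: 6.4
eef_pos: [0.5159, -0.1714, 0.1114]
tool_rot: [0.107, 0.994, 0.002, -0.001]
ft_force: [-21.3, 9.9, 57.5]
finger_gap: 0.003
grip_force: 28.7
```

```bash
python3 go.py "(0,-.078,.111)"
```

```text
tub [-0.0027 -0.0805  0.1114] F [-22.9   5.2  57.5] q [-0.19  0.44  0.51  2.   -0.31  0.78  1.86] 6.4
turn units [ 0.06 -0.04 -0.03]
(0,-.078,.111) tool units now [-0.09  0.08  0.01] world [ 0.519 -0.169  0.111]
```

Emit:
arm_command --translation '[[0, 0, -0.2], [0, 0, -0.8], [0.3, 0.2, -0.7], [0.85, 0.8, 0], [0.85, 0.8, 0], [0.8, 0.75, 0], [0, 0, 0], [0, 0, 0]]' --angular '[[0, 0, 0], [0, 0, 0], [0, 0, 0], [0, 0, 0], [0, 0, 0], [0, 0, 0], [0, 0, 0], [0, 0, 0]]'

```text
time_s: 7.2
eef_pos: [0.4514, -0.0787, 0.1579]
tool_rot: [0.106, 0.994, 0.0, 0.0]
ft_force: [0.2, -0.3, 0.2]
finger_gap: -0.0
grip_force: 0.0
```

```bash
python3 go.py "(-.087,0,.1115)"
```

```text
tub [-0.0853 -0.0036  0.1579] F [ 0.3 -0.2  0.2] q [-0.45  0.22  0.56  2.15 -0.16  0.81  1.57] 7.2
turn units [0.   0.01 0.01]
(-.087,0,.1115) tool units now [0.06 0.12 1.55] world [ 0.45  -0.075  0.112]
```

Emit:
arm_command --translation '[[0.05, 0.1, 0.6], [0, 0, 0.6], [0, 0, 0.1], [0, 0, 0.1], [0, 0, 0.1], [0, 0, 0.05], [0, 0, 0]]' --angular '[[0, 0, 0], [0, 0, 0], [0, 0, 0], [0, 0, 0], [0, 0, 0], [0, 0, 0], [0, 0, 0]]'

```text
time_s: 7.9
eef_pos: [0.4505, -0.0765, 0.1122]
tool_rot: [0.107, 0.994, 0.0, -0.0]
ft_force: [-5.1, 0.6, 12.5]
finger_gap: 0.006
grip_force: 6.0
```

```bash
python3 go.py "(-.087,0,.1115)"
```

```text
tub [-0.0866 -0.0016  0.1122] F [-5.1 -0.5 12.5] q [-0.41  0.3   0.52  2.19 -0.23  0.7   1.63] 7.9
turn units [ 0.   -0.01 -0.02]
(-.087,0,.1115) tool units now [0.01 0.05 0.02] world [ 0.45  -0.075  0.112]
```

Emit:
arm_command --translation '[[0, 0, 0.03], [0, 0, 0], [0, 0, -0.8], [0, 0, -0.9], [-0.9, 0.8, 0], [-1, 0.9, 0], [-1, 0.9, 0], [0, 0, 0]]' --angular '[[0, 0, 0], [0, 0, 0], [0, 0, 0], [0, 0, 0], [0, 0, 0], [0, 0, 0], [0, 0, 0], [0, 0, 0]]'

```text
time_s: 8.7
eef_pos: [0.5571, -0.0145, 0.162]
tool_rot: [0.104, 0.995, 0.0, 0.002]
ft_force: [-0.3, -0.4, -0.5]
finger_gap: 0.003
grip_force: 0.0
```

```bash
python3 go.py "(0,.078,.1115)"
```

```text
tub [0.0045 0.0815 0.162 ] F [-0.2 -0.4 -0.5] q [-0.49  0.38  0.51  1.93 -0.24  0.88  1.5 ] 8.7
turn units [0.01 0.05 0.06]
(0,.078,.1115) tool units now [ 0.16 -0.12  1.68] world [ 0.552 -0.017  0.112]
```

Emit:
arm_command --translation '[[0, -0.12, 0.6], [0, 0, 0.65], [0, 0, 0.12], [0, 0, 0.1], [0, 0, 0.1], [0, 0, 0.1], [0, 0, 0]]' --angular '[[0, 0, 0], [0, 0, 0], [0, 0, 0], [0, 0, 0], [0, 0, 0], [0, 0, 0], [0, 0, 0]]'

```text
time_s: 9.4
eef_pos: [0.551, -0.0219, 0.1123]
tool_rot: [0.107, 0.994, 0.0, -0.0]
ft_force: [-5.7, -1.4, 5.8]
finger_gap: 0.005
grip_force: 3.0
```

```bash
python3 go.py "(0,.078,.1115)"
```

```text
tub [1.000e-04 7.290e-02 1.123e-01] F [-5.2 -2.5  5.8] q [-0.45  0.45  0.48  1.98 -0.29  0.79  1.55] 9.4
turn units [ 0.   -0.   -0.01]
(0,.078,.1115) tool units now [0.   0.17 0.03] world [ 0.552 -0.017  0.112]
```

Emit:
arm_command --translation '[[0, 0, 0.05], [0, 0, 0.04], [0, 0, 0]]' --angular '[[0, 0, 0], [0, 0, 0], [0, 0, 0]]'

```text
time_s: 9.7
eef_pos: [0.5512, -0.0219, 0.112]
tool_rot: [0.107, 0.994, 0.001, -0.0]
ft_force: [-12.5, -0.5, 30.4]
finger_gap: 0.01
grip_force: 15.3
```

Emit:
arm_command --translation '[[0, 0, -0.2], [0, 0, -0.8], [-0.2, 0, -0.7], [-0.9, -0.9, 0], [-0.9, -0.9, 0], [-0.8, -0.7, 0], [0, 0, 0], [0, 0, 0]]' --angular '[[0, 0, 0], [0, 0, 0], [0, 0, 0], [0, 0, 0], [0, 0, 0], [0, 0, 0], [0, 0, 0], [0, 0, 0]]'

```text
time_s: 10.5
eef_pos: [0.6178, -0.1128, 0.1599]
tool_rot: [0.107, 0.994, -0.0, 0.0]
ft_force: [0.2, 0.7, 0.6]
finger_gap: 0.003
grip_force: 0.0
```

```bash
python3 go.py "(.087,0,.1115)"
```

```text
tub [ 0.0846 -0.0018  0.1599] F [0.  0.7 0.6] q [-0.29  0.5   0.51  1.76 -0.29  0.95  1.7 ] 10.5
turn units [-0.    0.01 -0.02]
(.087,0,.1115) tool units now [-0.08  0.06  1.61] world [ 0.621 -0.112  0.112]
```

Emit:
arm_command --translation '[[-0.08, 0, 0.6], [0, 0, 0.6], [0, 0, 0.12], [0, 0, 0.1], [0, 0, 0.1], [0, 0, 0.08], [0, 0, 0.05], [0, 0, 0]]' --angular '[[0, 0, 0], [0, 0, 0], [0, 0, 0], [0, 0, 0], [0, 0, 0], [0, 0, 0], [0, 0, 0], [0, 0, 0]]'

```text
time_s: 11.3
eef_pos: [0.6198, -0.1113, 0.1122]
tool_rot: [0.106, 0.994, 0.001, 0.0]
ft_force: [-6.4, 2.5, 14.2]
finger_gap: 0.005
grip_force: 6.9
```

```bash
python3 go.py "(.087,0,.1115)"
```

```text
tub [8.620e-02 1.000e-04 1.122e-01] F [-6.8  1.1 14.2] q [-0.27  0.56  0.48  1.79 -0.33  0.87  1.73] 11.3
turn units [ 0.03 -0.    0.01]
(.087,0,.1115) tool units now [-0.03 -0.    0.02] world [ 0.621 -0.112  0.112]
```

Emit:
arm_command --translation '[[0, 0, 0.04], [0, 0, 0], [0, 0, -0.4], [0, 0, -0.9], [0, 0, -0.8], [0.8, 0, 0], [0.9, 0, 0], [0.9, 0, 0]]' --angular '[[0, 0, 0], [0, 0, 0], [0, 0, 0], [0, 0, 0], [0, 0, 0], [0, 0, 0], [0, 0, 0], [0, 0, 0]]'

```text
time_s: 12.1
eef_pos: [0.5434, -0.0959, 0.1727]
tool_rot: [0.106, 0.994, 0.0, 0.001]
ft_force: [-0.3, 1.1, 0.3]
finger_gap: 0.006
grip_force: 0.0
```

Emit:
arm_command --translation '[[0.9, 0, 0], [0.9, 0, 0], [0.6, 0, 0], [0, 0, 0], [0, 0, 0]]' --angular '[[0, 0, 0], [0, 0, 0], [0, 0, 0], [0, 0, 0], [0, 0, 0]]'

```text
time_s: 12.6
eef_pos: [0.4743, -0.0807, 0.1726]
tool_rot: [0.106, 0.994, 0.0, 0.001]
ft_force: [-0.1, 0.5, 0.6]
finger_gap: 0.007
grip_force: 0.0
```

```bash
python3 go.py "(-.068,0,.131)"
cat > chk.py <<'E'
from go import *
for n in("wrist","top","scene"):
    t=(pts(cam(n))-C)@B
    for nm,x0,x1,y0,y1 in(("lip",-.03,.03,-.12,-.105),("free",-.09,.09,-.083,-.071),("hinge",-.09,.09,.071,.083),("near",-.092,-.082,-.055,.055),("far",.082,.092,-.055,.055),("panel",.035,.07,.04,.06)):
        m=(t[...,0]>x0)&(t[...,0]<x1)&(t[...,1]>y0)&(t[...,1]<y1)&(t[...,2]<.13)&(t[...,2]>.09)
        if m.sum()>15: print(n,nm,m.sum(),np.percentile(t[m][:,2],[10,50,90]).round(4))
    rm=(abs(t[...,2]-.1415)<.004)&(abs(t[...,0])<.06)&(abs(t[...,1])<.05)
    if rm.sum()>10: print(n,"ridge top",t[rm].mean(0).round(4))
    m=np.hypot(t[...,0]+.035,t[...,1])<.015
    m&=(t[...,2]<.13); print(n,"pump",m.sum(),np.median(t[m][:,2]) if m.any() else None)
E
python3 chk.py
```

```text
tub [-0.0624 -0.0007  0.1726] F [-0.2  0.5  0.6] q [-0.44  0.24  0.56  2.09 -0.17  0.85  1.57] 12.6
turn units [0.01 0.03 0.01]
(-.068,0,.131) tool units now [0.19 0.02 1.39] world [ 0.469 -0.079  0.131]
wrist lip 1956 [0.1067 0.1075 0.1082]
wrist free 2967 [0.1116 0.1124 0.1131]
wrist hinge 2973 [0.1114 0.1121 0.1129]
wrist near 3437 [0.1114 0.1122 0.1131]
wrist far 138 [0.1115 0.1123 0.1129]
wrist ridge top [-0.0342 -0.0021  0.1411]
wrist pump 81 0.12578714043613032
top free 104 [0.1081 0.1116 0.1152]
top hinge 225 [0.1085 0.1119 0.1151]
top near 78 [0.1085 0.1113 0.1152]
top far 200 [0.1076 0.1119 0.116 ]
top panel 127 [0.1047 0.1079 0.1108]
top pump 0 None
scene lip 103 [0.1044 0.1066 0.1087]
scene free 241 [0.1099 0.1116 0.1134]
scene hinge 230 [0.1093 0.1114 0.1129]
scene near 85 [0.1094 0.1115 0.1132]
scene far 144 [0.1087 0.1117 0.1131]
scene panel 76 [0.1054 0.1073 0.1091]
scene ridge top [-0.0294 -0.0007  0.1406]
scene pump 30 0.12576957386248755
```

All four rims read 112 mm, so they're seated. Now the tab.

Emit:
arm_command --translation '[[0.2, 0, 0.6], [0, 0, 0.75], [0, 0, 0], [-0.4, 0, 0], [-0.45, 0, 0], [-0.45, 0, 0], [-0.45, 0, 0], [-0.45, 0, 0]]' --angular '[[0, 0, 0], [0, 0, 0], [0, 0, 0], [0, 0, 0], [0, 0, 0], [0, 0, 0], [0, 0, 0], [0, 0, 0]]'

```text
time_s: 13.55
eef_pos: [0.5335, -0.0938, 0.1319]
tool_rot: [0.106, 0.994, 0.0, 0.0]
ft_force: [-3.0, 1.1, 2.4]
finger_gap: 0.004
grip_force: 1.4
```

```bash
python3 go.py "(.016,0,.131)"
```

```text
tub [-0.0018 -0.001   0.1319] F [-3.1  0.5  2.4] q [-0.35  0.4   0.52  1.99 -0.27  0.82  1.68] 13.55
turn units [0. 0. 0.]
(.016,0,.131) tool units now [-0.59  0.03  0.03] world [ 0.551 -0.097  0.131]
```

Emit:
arm_command --translation '[[-0.25, 0, 0], [-0.15, 0, 0], [-0.1, 0, 0], [-0.1, 0, 0], [0, 0, 0]]' --angular '[[0, 0, 0], [0, 0, 0], [0, 0, 0], [0, 0, 0], [0, 0, 0]]'

```text
time_s: 14.05
eef_pos: [0.546, -0.0966, 0.1307]
tool_rot: [0.106, 0.994, 0.001, -0.004]
ft_force: [-11.4, 2.5, 7.7]
finger_gap: 0.007
grip_force: 6.1
```

```bash
python3 go.py
python3 - <<'E'
from go import *
for n in("wrist","scene"):
    t=(pts(cam(n))-C)@B
    rm=(abs(t[...,2]-.1415)<.004)&(abs(t[...,0])<.06)&(abs(t[...,1])<.05)&(t[...,0]>.01)
    print(n,rm.sum(),np.percentile(t[rm],[2,50,98],axis=0).round(4))
E
```

```text
tub [ 0.011  -0.0011  0.1307] F [-11.7   0.    7.7] q [-0.34  0.43  0.51  1.95 -0.28  0.84  1.69] 14.05
turn units [ 0.01 -0.1  -0.  ]
wrist 865 [[ 0.0215 -0.0275  0.1377]
 [ 0.0232 -0.0002  0.1412]
 [ 0.0272  0.0268  0.1427]]
scene 98 [[ 0.0178 -0.0261  0.1379]
 [ 0.0295 -0.0002  0.1407]
 [ 0.0353  0.0267  0.1451]]
```

Emit:
arm_command --translation '[[-0.1, 0, 0], [-0.05, 0, 0], [0, 0, 0]]' --angular '[[0, 0, 0], [0, 0, 0], [0, 0, 0]]'

```text
time_s: 14.45
eef_pos: [0.5461, -0.0967, 0.1301]
tool_rot: [0.106, 0.994, 0.002, -0.008]
ft_force: [-24.0, 6.6, 19.2]
finger_gap: 0.003
grip_force: 12.2
```

```bash
python3 go.py
```

```text
tub [ 0.0111 -0.0012  0.1301] F [-24.9   1.4  19.2] q [-0.33  0.44  0.51  1.95 -0.28  0.85  1.69] 14.45
turn units [ 0.02 -0.21 -0.01]
```

At the stop. Back off, lift and look.

Emit:
arm_command --translation '[[0.3, 0, 0], [0.3, 0, -0.3], [0.5, 0, -0.6], [0.5, 0, -0.6], [0, 0, 0], [0, 0, 0]]' --angular '[[0, 0, 0], [0, 0, 0], [0, 0, 0], [0, 0, 0], [0, 0, 0], [0, 0, 0]]'

```text
time_s: 15.05
eef_pos: [0.508, -0.088, 0.177]
tool_rot: [0.106, 0.994, 0.0, 0.001]
ft_force: [0.9, -1.2, -0.2]
finger_gap: 0.006
grip_force: 0.0
```

```bash
python3 go.py "(-.035,0,.122)";python3 chk.py | grep -E "ridge|pump"
python3 - <<'E'
from h import *
save(cam("wrist"),"w4.png")
E
```

```text
tub [-0.028  -0.0008  0.177 ] F [ 1.1 -1.  -0.2] q [-0.41  0.29  0.56  2.01 -0.2   0.89  1.61] 15.05
turn units [0.01 0.04 0.  ]
(-.035,0,.122) tool units now [0.24 0.02 1.83] world [ 0.501 -0.086  0.122]
wrist ridge top [ 0.0251 -0.0008  0.1411]
wrist pump 2076 0.11791825950115631
top pump 0 None
scene ridge top [ 0.0296 -0.0006  0.1401]
scene pump 67 0.11736328071206958
```

View pics/w4.png

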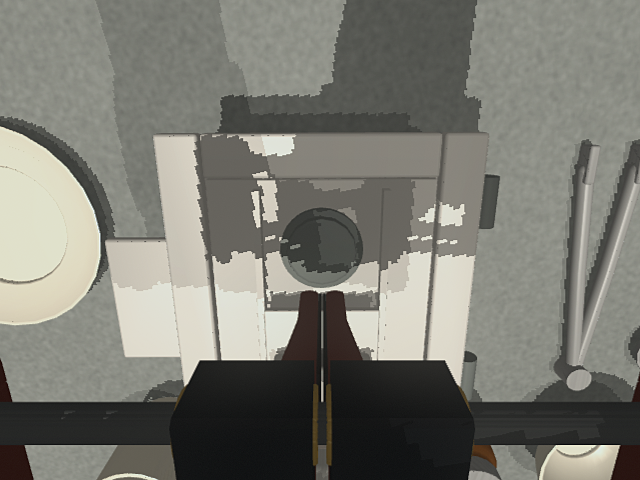

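Button clear at (320,248) and the tab's plate edge is near row 308. I'll check the tab's travel exactly from a spot further back.

Emit:
arm_command --translation '[[0.6, 0, -0.5], [0.7, 0, -0.5], [0.6, 0, 0], [0, 0, 0]]' --angular '[[0, 0, 0], [0, 0, 0], [0, 0, 0], [0, 0, 0]]'

```text
time_s: 15.65
eef_pos: [0.4497, -0.0759, 0.2058]
tool_rot: [0.106, 0.994, 0.0, -0.001]
ft_force: [-0.5, 0.0, -0.8]
finger_gap: 0.003
grip_force: 0.0
```

```bash
cat > tab.py <<'E'
from go import *
print(r.state()["time_s"],((r.state()["eef_pos"]-C)@B).round(3))
for n in("wrist","top"):
    c=cam(n);t=(pts(c)-C)@B
    y=(abs(t[...,1])<.025)
    p=t[y&(abs(t[...,2]-.1255)<.002)&(abs(t[...,0])<.07)]
    if len(p)>20: print(n,"plate x",np.percentile(p[:,0],[1,50,99]).round(4),len(p))
    p=t[y&(abs(t[...,2]-.1415)<.002)&(abs(t[...,0])<.07)]
    if len(p)>20: print(n,"ridge x",np.percentile(p[:,0],[1,50,99]).round(4),len(p))
    p=t[(abs(t[...,2]-.118)<.0025)&(abs(t[...,0]+.035)<.028)&(abs(t[...,1])<.028)]
    if len(p)>20: print(n,"pump",np.percentile(p,[1,50,99],axis=0).round(4).tolist(),len(p))
    p=t[(abs(t[...,2]-.112)<.002)&(abs(t[...,0])<.12)&(abs(t[...,1])<.06)]
    if len(p)>20: print(n,"rims x",np.percentile(p[:,0],[1,99]).round(4))
E
python3 tab.py
```

```text
15.65 [-0.087 -0.001  0.206]
wrist plate x [-0.0056  0.0076  0.0218] 71
wrist pump [[-0.0568, -0.0201, 0.1157], [-0.0411, -0.001, 0.1177], [-0.0194, 0.0186, 0.1194]] 254
wrist rims x [-0.1021  0.0902]
top plate x [-0.0028  0.0408  0.0583] 185
top ridge x [0.0218 0.0274 0.0316] 53
top rims x [-0.0872  0.0973]
```

The gap from plate edge to button is 32 mm, so the tab is fully aside. Now press the pump.

Emit:
arm_command --translation '[[-0.8, 0, 0.5], [-0.83, 0, 0.8], [0, 0, 0.8], [0, 0, 0.7], [0, 0, 0.1], [0, 0, 0.1], [0, 0, 0.1], [0, 0, 0]]' --angular '[[0, 0, 0], [0, 0, 0], [0, 0, 0], [0, 0, 0], [0, 0, 0], [0, 0, 0], [0, 0, 0], [0, 0, 0]]'

```text
time_s: 16.55
eef_pos: [0.4996, -0.0868, 0.1138]
tool_rot: [0.106, 0.994, -0.0, 0.001]
ft_force: [-1.3, -1.1, 3.0]
finger_gap: 0.007
grip_force: 1.3
```

```bash
python3 go.py "(-.038,0,.1095)"
```

```text
tub [-0.0364 -0.0014  0.1138] F [-1.  -1.3  3. ] q [-0.38  0.38  0.53  2.08 -0.28  0.75  1.68] 16.55
turn units [ 0.    0.01 -0.  ]
(-.038,0,.1095) tool units now [0.05 0.05 0.14] world [ 0.498 -0.085  0.11 ]
```

Emit:
arm_command --translation '[[0, 0, 0.07], [0, 0, 0.07], [0, 0, 0.05], [0, 0, 0.03], [0, 0, 0]]' --angular '[[0, 0, 0], [0, 0, 0], [0, 0, 0], [0, 0, 0], [0, 0, 0]]'

```text
time_s: 17.05
eef_pos: [0.4998, -0.0869, 0.1099]
tool_rot: [0.107, 0.994, 0.001, 0.001]
ft_force: [-12.7, -0.2, 39.0]
finger_gap: 0.005
grip_force: 19.7
```

```bash
python3 go.py "(-.038,0,.1095)"
```

```text
tub [-0.0362 -0.0014  0.1099] F [-12.3  -2.9  39. ] q [-0.37  0.39  0.52  2.08 -0.29  0.74  1.69] 17.05
turn units [ 0.03  0.02 -0.01]
(-.038,0,.1095) tool units now [0.06 0.05 0.01] world [ 0.498 -0.085  0.11 ]
```

Pressed to the stop (39 N at z 109.9 mm). Lift straight off and check.

Emit:
arm_command --translation '[[0, 0, -0.3], [0, 0, -0.6], [0, 0, -0.9], [0.5, 0, -0.9], [0.7, 0, -0.7], [0.6, 0, 0], [0, 0, 0]]' --angular '[[0, 0, 0], [0, 0, 0], [0, 0, 0], [0, 0, 0], [0, 0, 0], [0, 0, 0], [0, 0, 0]]'

```text
time_s: 17.75
eef_pos: [0.445, -0.0743, 0.209]
tool_rot: [0.106, 0.994, 0.001, 0.0]
ft_force: [-0.5, 0.3, -0.2]
finger_gap: 0.007
grip_force: 0.0
```

```bash
python3 tab.py; python3 chk.py
python3 - <<'E'
from h import *
save(cam("scene"),"s5.png")
E
```

```text
17.75 [-0.092 -0.001  0.209]
wrist plate x [-0.0052  0.0074  0.0592] 66
wrist pump [[-0.0569, -0.0202, 0.1157], [-0.0414, -0.0002, 0.1178], [-0.019, 0.0184, 0.119]] 192
wrist rims x [-0.102   0.0904]
top plate x [0.0016 0.0368 0.0588] 233
top ridge x [0.0222 0.0272 0.0318] 59
top rims x [-0.0943  0.0971]
wrist lip 1413 [0.1066 0.1074 0.1082]
wrist free 1958 [0.1115 0.1123 0.1131]
wrist hinge 1959 [0.1113 0.1121 0.1129]
wrist near 2372 [0.1114 0.1122 0.1131]
wrist far 86 [0.1113 0.1121 0.1129]
wrist pump 78 0.11789598195560888
top lip 25 [0.1025 0.1059 0.109 ]
top free 173 [0.109  0.112  0.1151]
top hinge 284 [0.1084 0.1115 0.1146]
top near 62 [0.1086 0.112  0.1151]
top far 205 [0.1085 0.1118 0.1148]
top panel 130 [0.1045 0.1077 0.1105]
top ridge top [0.0268 0.0006 0.1412]
top pump 0 None
scene lip 101 [0.1046 0.1066 0.1082]
scene free 243 [0.1096 0.1114 0.1133]
scene hinge 217 [0.1094 0.1112 0.1134]
scene near 107 [0.1098 0.1113 0.1133]
scene far 146 [0.109  0.1114 0.1129]
scene panel 74 [0.1055 0.1073 0.1091]
scene ridge top [0.03   0.0005 0.1403]
scene pump 72 0.11714975372015335
```

View pics/s5.png

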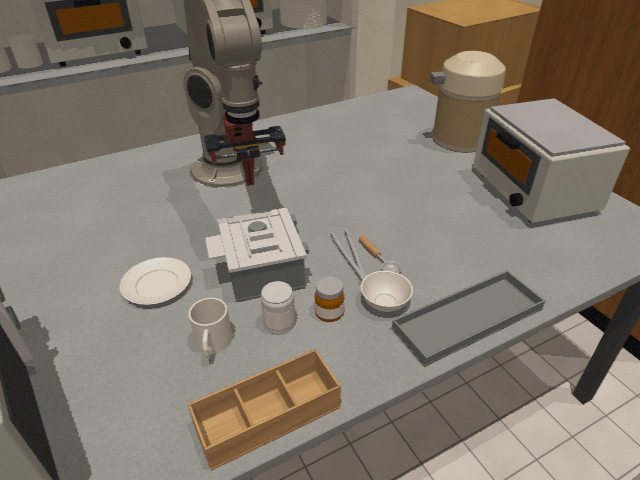

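The scene shows the lid shut at (262,245), the tab aside, the button up at (258,226) and the crockery where it was. I'm handing the job in.

```bash
python3 -c "
from bench import r
print(r.job_done())"
```

```text
the job is handed in; nothing more can be done
None
```

The job is handed in at about 18 s: the lid is shut, all four rim sections are seated, the tab is fully aside, the pump was pressed to its stop and came back up, and the other things look undisturbed; no verdict was returned.

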